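# Set up the engraving dial for the next piece

### The arm

A 6-joint arm with a two-finger parallel gripper is mounted at the origin on a cart in front of the work surface, level with it; the furniture and walls round the work are solid. World frame = base frame: x ahead of the robot, y to its left, z up, the work surface at z = 0. Lengths are in mm, angles in degrees, forces in N, time in s.
With the tool pointing down it reaches from about 350 to 850 mm from the base axis. Payload 8.1 kg.
Tool frame: the origin (TCP) lies midway between the tips of the shut fingers; the grasp point (between the pads) lies 19 mm behind it; z points along the fingers, y is the line along which they close (so a half turn about z gives the same grasp; the last joint's range is limited). The gripper opens to 85 mm and grips with 20 to 120 N. Pads are 22 mm wide; open, the fingers measure 114 mm over their backs; the gripper's body (76 mm by 85 mm) begins 54 mm behind the grasp point. The pads swing forward as they close: fully open they stand 13 mm farther back than shut.
Start: joints at [-68.262, 7.471, 85.268, -0, 87.261, -4.893], TCP at [268.966, -536.342, 231.292] pointing down, gripper open.
Joint ranges: [-169.43, 169.43], [-51.17, 129.36], [1.28, 143.12], [-76.62, 256.62], [0, 156.53], [-152.29, 152.29]. Speed limits (degrees/s): [136.94, 136.94, 159.86, 180, 180, 180].

### API

Orientations are given as [roll, pitch, yaw] about the fixed x, y, z axes, in that order (R = Rz(yaw) Ry(pitch) Rx(roll)).
In Python, from bench import sensors, optics, r gives the robot as it stands.
- The arm moves only by the tool apply_moves, never from a script. Its argument "targets" is a list of rows, each a list of 7 numbers: the shift along the tool's x, y, z in mm, then the turn, a rotation vector about the tool's x, y, z in rad, then the closure, from 0 (fully open) to 1 (shut). In form: [[x, y, z, wx, wy, wz, claw], ...]. A call has 1 to 20 rows; each row shifts and turns the commanded pose from where the row before left it, along the tool's axes as they then stand; what a row does not reach is not made up. A row lasts 1/8 s, in which the tool goes at most 62.5 mm and 10.7 degrees, less where a joint would pass 70% of its speed; a pose out of reach is approached as far as the arm can. A call is refused whole if a number of a shift passes 62.5 or a number of a turn 0.188, either way. A call with a gripper value outside its range is refused whole. The fingers move at their own pace and stop on an object; "force" is the grip in N (left out, the last holds). Time passes only in rows, so rows that do not move let the fingers close. It gives the time, the measured TCP pose, the force, the opening and the grip force at its end, in the units of the state.
- sensors.sense(): the state, without advancing time (a new reading comes with each control period).
- optics.snapshot(name): name is "scene" or "side" or "wrist"; returns the picture (420x560x3 uint8, red, green, blue); there is no depth.
- optics.get_calibration(name): a dict with "camera_matrix" (3x3 intrinsics, pixels), "dist_coeffs" ([k1, k2, p1, p2, k3] as OpenCV has them; the pictures are not rectified), "pose" (4x4, takes a point from camera to world coordinates). Camera axes: x right, y down, z forward; pixel columns grow to the right and rows downward; lengths in mm; the calibration is good to about 2 mm. A picture is of the moment at which its call begins: read the wrist's pose just before it. get_calibration takes no time and is no camera call; for the wrist camera it gives the pose at the moment of the call.
- r.hand_in(): hands the job in; it is judged then, once.
The state is a dict: "time": time; "joint_pos": joint angles; "qd": joint speeds; "joint_efforts": joint torques, N m; "tool_pos": TCP position; "tcp_rot": TCP orientation; "ft_force": force on the tool from outside, world axes, zero at the start; "wrist_torque": the same for the moment, N m; "finger_gap": finger opening in mm; "grip_force": force on a finger pad.
Only numpy, scipy, OpenCV 4.12 (cv2) and the standard library are available. Lean on these libraries where they do the work, as an engineer would, in place of code of your own. Each camera call takes 0.05 s, during which the arm holds its last target. There are 200 camera calls.

### The job

The piece lying on the black mat is the next one to be engraved; it is the flat key tag, the plug gauge or the round tin, and the indexing dial has one nest shaped for each. Turn the dial (the upright posts are there to turn it by) until the nest that fits this piece stands at the pointer, clicked into its stop, and put the piece properly down in that nest. Leave the other two pieces and everything else on the desk where they are.

Things in the scene. Friction and masses are not known exactly. Their poses are not given: they have to be found in the camera images.
- dial_base: Fixed grey base of the dial, 232 mm across. Origin on the dial's axis, on the desk; z up. Its pointer, a dark wedge on a small bracket 5 to 31 mm outside the dial's rim (top 37 mm above the desk), lies on the base's -x side and points at the axis.
- dial (a joint): Angle of the dial about the base's upright axis, rad, anticlockwise from above; range +-3.5. Aluminium disc, 250 mm diameter, top face 34 mm above the desk. A sprung stop (about 0.2 N m) draws it to every quarter turn. At 0 the plain quarter is at the pointer, tag nest on the base's +y side, tin nest +x, gauge nest -y; pi/2 brings the tag nest to the pointer, -pi/2 the gauge, +-pi the tin.
- post0 (a point): Top of one of four upright steel posts on the dial by which it is turned (to be gripped or pushed): 14 mm diameter, 36 mm high above the disc (tops 70 mm above the desk), a 22 mm collar 3 mm high at the foot; 105 mm from the axis, midway between nests (at 45 degrees from the base's +x when the dial reads 0).
- post1 (a point): Top of one of four upright steel posts on the dial by which it is turned (to be gripped or pushed): 14 mm diameter, 36 mm high above the disc (tops 70 mm above the desk), a 22 mm collar 3 mm high at the foot; 105 mm from the axis, midway between nests (at 135 degrees from the base's +x when the dial reads 0).
- post2 (a point): Top of one of four upright steel posts on the dial by which it is turned (to be gripped or pushed): 14 mm diameter, 36 mm high above the disc (tops 70 mm above the desk), a 22 mm collar 3 mm high at the foot; 105 mm from the axis, midway between nests (at 225 degrees from the base's +x when the dial reads 0).
- post3 (a point): Top of one of four upright steel posts on the dial by which it is turned (to be gripped or pushed): 14 mm diameter, 36 mm high above the disc (tops 70 mm above the desk), a 22 mm collar 3 mm high at the foot; 105 mm from the axis, midway between nests (at 315 degrees from the base's +x when the dial reads 0).
- nest_tag (a point): Nest for the tag on the dial: four dark corner angles 5 mm high, 64 mm (y) by 32 mm (x) inside, the long sides open over the middle 44 mm for the fingers. Origin at its centre on the disc's top face, 70 mm from the dial's axis; x points radially outwards, y along the nest's length, z up.
- nest_tin (a point): Nest for the tin on the dial: dark ring 6 mm high, 74 mm inside, 82 mm outside. Origin at its centre on the disc's top face, 70 mm from the dial's axis; x radially outwards, z up.
- nest_gauge (a point): Nest for the plug gauge: two dark forks 13 mm high, 6 mm thick, each with an 11 mm gap; inner faces 56 mm apart along y. The gauge's 14 mm body lies on the disc between the forks, its thin ends in the gaps. Origin at its centre on the disc's top face, 70 mm from the dial's axis; x radially outwards, y along the nest, z up.
- station (a point): Fixed point at the pointer where the chosen nest's origin must stand: 70 mm from the dial's axis towards the pointer, at the height of the disc's top face (34 mm).
- mat: Square black mat on the desk, 116 mm a side, 1 mm thin. Origin at its centre, on the desk. One of the three pieces lies with its centre within about 15 mm of the mat's centre, the other two lie off the mat. Keeps still during a run.
- tag: White moulded key tag, 58 mm along y, 26 mm along x, 8 mm thick, lying flat; origin at the centre of its underside, z up. Grasp across the 26 mm width. Either end may point either way in the nest.
- gauge: Steel plug gauge, lying; its axis is its y. Knurled body 14 mm diameter from y -20 to +24 mm, thin ends of 6 mm diameter to y -40 and +40. Origin 7 mm off its axis, on its underside as it lies at the start. Grasp across the body. Either end may point either way in the nest.
- gauge_mid (a point): Middle of the plug gauge's 14 mm body, on its axis, 7 mm above the surface it lies on.
- tin: Round closed tin with a white lower part and a blue lid, 66 mm diameter, 33 mm high, lid not to be opened; origin at the centre of its underside, z up.
- screwdriver: Screwdriver with yellow handle, 193 mm long, lying on the desk; bystander.
- ring_pliers: Pliers with orange handles, 140 mm long, lying on the desk; bystander.
- pen_red: Red pen, 145 mm long, lying on the desk; bystander.
- tape_measure: Yellow tape measure, 31 x 73 x 58 mm, standing on the desk; bystander.
Things that resemble listed ones, but are neither listed nor needed, are in the scene too. Several things have the shape of the tag; the one meant has the colours described above.

How it is judged (in metres and radians):
At the end, for the whole second after the job is handed in: The piece from the mat rests in its own nest (centre within 6 mm for the tag, 7.5 mm for the tin, 5 mm across and 10 mm along for the gauge; down to 3 mm, level), that nest is within 6 mm of the station, dial and piece still; the other two pieces within 20 mm of their starts (((x of tag in the frame of nest_tag between -0.006 and 0.006 m and y of tag in the frame of nest_tag between -0.006 and 0.006 m and z of tag in the frame of nest_tag below 0.003 m and angle between tag's own z axis and vertical below 0.06 rad and horizontal distance between nest_tag and station below 0.006 m and linear speed of tag below 0.02 m/s and distance of each of tin, gauge_mid from where it was at the start of the episode below 0.02 m and horizontal distance between each of tin, gauge_mid and mat above 0.08 m) or (horizontal distance between tin and nest_tin below 0.0075 m and z of tin in the frame of nest_tin below 0.003 m and angle between tin's own z axis and vertical below 0.06 rad and horizontal distance between nest_tin and station below 0.006 m and linear speed of tin below 0.02 m/s and distance of each of tag, gauge_mid from where it was at the start of the episode below 0.02 m and horizontal distance between each of tag, gauge_mid and mat above 0.08 m) or (x of gauge_mid in the frame of nest_gauge between -0.005 and 0.005 m and y of gauge_mid in the frame of nest_gauge between -0.01 and 0.01 m and z of gauge_mid in the frame of nest_gauge below 0.0095 m and angle between the y axis of gauge and the y axis of nest_gauge, either way round below 0.2 rad and horizontal distance between nest_gauge and station below 0.006 m and linear speed of gauge below 0.02 m/s and distance of each of tag, tin from where it was at the start of the episode below 0.02 m and horizontal distance between each of tag, tin and mat above 0.08 m)) and velocity of joint dial between -0.05 and 0.05 rad/s); the robot touches nothing.
It fails at once if a bystander (screwdriver, pliers, pen or tape measure) is moved more than 30 mm (distance of any of screwdriver, ring_pliers, pen_red, tape_measure from where it was at the start of the episode above 0.03 m).
It also fails if it takes over 72 s, if anything falls off the work surface, if the arm or the gripper's body presses on something with over 40 N, if the wrist force passes 120 N, or if a joint passes its speed limit or range.

## Working session

There is one attempt and no reset: what is moved stays moved. The work goes in short steps, Python scripts to look and compute and a tool call to move; the robot and the scene stay as the last step left them, time stands still between calls to the robot, and variables do not carry over. Pictures are saved under pics/ and viewed, at most 10 in all, crops included, and the job is handed in when it is done.

Besides the shell and the picture viewer there is one more tool, called after ">>>" as name([rows], argument=value, ...), one row to a line, values as JSON. apply_moves: Moves the arm, as the interface text tells. Its arguments: {"type":"object","properties":{"targets":{"type":"array"},"force":{"type":"number"}},"required":["targets"]}

```bash
mkdir -p pics; cat > h.py <<'E'
import numpy as np, cv2
from bench import sensors, optics, r
def save(n,f):
    im=optics.snapshot(n); cv2.imwrite(f,im[:,:,::-1]); return im
def px2w(n,uv,z,cal=None):
    c=cal or optics.get_calibration(n)
    K=np.array(c["camera_matrix"],float);D=np.array(c["dist_coeffs"],float);T=np.array(c["pose"],float)
    p=cv2.undistortPoints(np.array(uv,float).reshape(-1,1,2),K,D).reshape(-1,2)
    d=np.c_[p,np.ones(len(p))]@T[:3,:3].T
    z=np.broadcast_to(np.array(z,float),len(p))
    return T[:3,3]+d*((z-T[2,3])/d[:,2])[:,None]
def w2px(n,P,cal=None):
    c=cal or optics.get_calibration(n)
    T=np.linalg.inv(np.array(c["pose"],float))
    return cv2.projectPoints(np.array(P,float).reshape(-1,1,3),cv2.Rodrigues(T[:3,:3])[0],T[:3,3],np.array(c["camera_matrix"],float),np.array(c["dist_coeffs"],float))[0].reshape(-1,2)
E
python3 - <<'E'
from h import *
a=save("scene","pics/a.png")
b=save("side","pics/b.png")
for n in("scene","side","wrist"):print(n,np.round(optics.get_calibration(n)["pose"],2).tolist())
print(sensors.sense())
E
```

```text
scene [[-0.64, -0.39, 0.66, -310.01], [-0.77, 0.3, -0.57, 620.76], [0.02, -0.87, -0.49, 707.45], [0.0, 0.0, 0.0, 1.0]]
side [[0.99, -0.1, 0.14, 395.44], [-0.17, -0.53, 0.83, -990.92], [-0.01, -0.84, -0.54, 651.22], [0.0, 0.0, 0.0, 1.0]]
wrist [[0.45, -0.86, -0.23, 327.85], [-0.89, -0.43, -0.12, -507.14], [-0.0, 0.26, -0.97, 374.62], [0.0, 0.0, 0.0, 1.0]]
{'time': 0.1, 'joint_pos': array([-6.82615586e+01,  7.51049873e+00,  8.53259534e+01,  1.18485681e-03,
        8.72615539e+01, -4.89343057e+00]), 'qd': array([-0.02957405,  0.07417389, -0.13314614,  0.02660738,  0.01643181,
       -0.06805967]), 'joint_efforts': array([ 2.36792606e-03, -5.70956004e+01, -5.01938725e+01, -8.54119207e-05,
        8.21267342e-03, -2.54618470e-05]), 'tool_pos': array([ 268.78568317, -535.85126312,  230.32435203]), 'tcp_rot': array([-1.79902452e+02, -9.53926007e-03,  2.66318063e+01]), 'ft_force': array([ 0.27867358,  0.97113944, -0.02214446]), 'wrist_torque': array([ 0.01825801,  0.05499196, -0.03368491]), 'grip_force': 0.0, 'finger_gap': 85.21775360297569}
```

View pics/a.png

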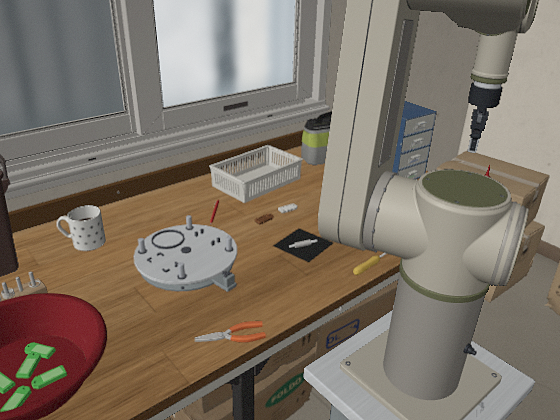

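View pics/b.png

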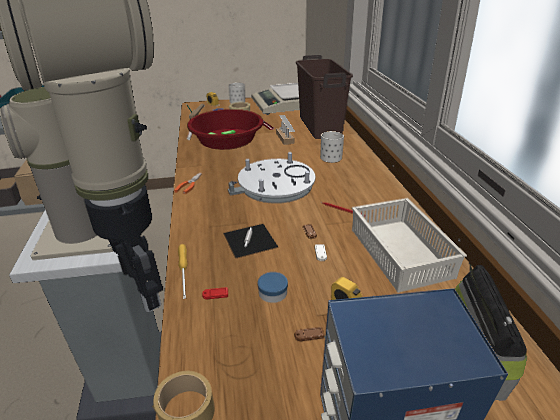

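The scene and side pictures show the gauge lying on the black mat (side ~(248,237)). The dial is at (277,178) with its pointer at (235,187), the white tag at (320,252) and the tin at (272,286). I'll enlarge both views for the measurements.

```bash
python3 - <<'E'
from h import *
a=cv2.imread("pics/a.png");b=cv2.imread("pics/b.png")
A=cv2.resize(a[205:305,125:345],(792,360),interpolation=cv2.INTER_CUBIC)
cv2.imwrite("pics/a2.png",A)
B=cv2.resize(b[145:265,218:330],(560,600),interpolation=cv2.INTER_CUBIC)
cv2.imwrite("pics/b2.png",B)
print(px2w("side",[(277,178),(248,237),(320,252),(272,286)],[34,7,8,33]).round(1))
print(px2w("scene",[(186,252),(303,243)],[34,7]).round(1))
E
```

```text
[[ 579.8  140.7   34. ]
 [ 457.2 -118.6    7. ]
 [ 627.7 -216.7    8. ]
 [ 486.4 -341.6   33. ]]
[[ 573.3  161.7   34. ]
 [ 457.7 -119.9    7. ]]
```

View pics/a2.png

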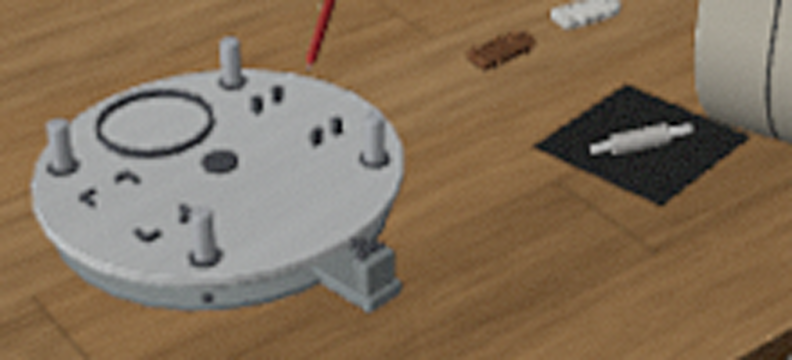

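View pics/b2.png

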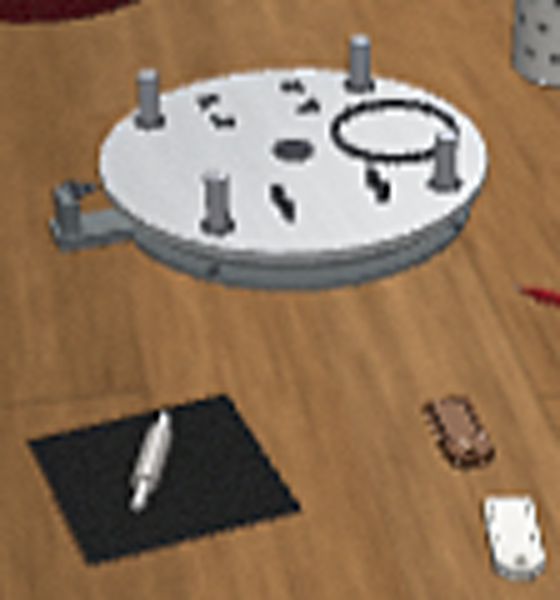

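The gauge is on the mat. In the side crop the post tops are at (148,74), (360,40), (446,138) and (216,177), and the forks at (283,203) and (378,184). The gauge ends are at (163,414) and (137,506).

```bash
python3 - <<'E'
from h import *
s=lambda l:[(218+x/5-.4,145+y/5-.4) for x,y in l]
c=lambda l:[(125+x/3.6-.36,205+y/3.6-.36) for x,y in l]
ps=px2w("side",s([(148,74),(360,40),(446,138),(216,177)]),70)
pc=px2w("scene",c([(206,213),(59,124),(231,42),(375,117)]),70)
for n,p in(("side",ps),("scene",pc)):
    print(n,p.round(1).tolist(),p.mean(0).round(1)); d=p-p.mean(0); print(np.degrees(np.arctan2(d[:,1],d[:,0])).round(1),np.hypot(d[:,0],d[:,1]).round(1))
print("axis",px2w("side",s([(294,150)]),34),px2w("scene",c([(220,161)]),34))
print("forks",px2w("side",s([(283,203),(378,184)]),41).round(1), px2w("scene",c([(268,100),(327,131)]),41).round(1))
print("pointer",px2w("side",s([(84,188)]),37),px2w("scene",c([(361,244)]),37))
for n,p in (("side",s([(163,414),(137,506)])),("scene",c([(595,150),(690,128)]))):
    g=px2w(n,p,8);print("gauge",g.round(1).tolist(),g.mean(0),np.degrees(np.arctan2(*(g[1]-g[0])[1::-1])))
print("mat",px2w("side",s([(28,441),(225,396),(300,508),(92,563)]),1).mean(0))
E
```

```text
side [[495.0, 220.1, 70.0], [641.0, 244.2, 70.0], [665.1, 94.0, 70.0], [519.7, 71.8, 70.0]] [580.2 157.5  70. ]
[ 143.7   54.9  -36.8 -125.2] [105.7 105.9 106.  104.9]
scene [[491.4, 216.9, 70.0], [639.1, 243.5, 70.0], [663.8, 97.7, 70.0], [518.2, 72.3, 70.0]] [578.1 157.6  70. ]
[ 145.6   54.6  -35.  -125.1] [105.1 105.3 104.6 104.3]
axis [[581.79672007 163.90626299  34.        ]] [[583.57686511 156.37507119  34.        ]]
forks [[561.6  84.   41. ]
 [623.2  96.4  41. ]] [[620.8  95.   41. ]
 [561.3  83.9  41. ]]
pointer [[443.87335883 134.05375804  37.        ]] [[443.69296561 135.45249974  37.        ]]
gauge [[467.9, -77.3, 8.0], [445.4, -156.3, 8.0]] [ 456.64502094 -116.78820842    8.        ] -105.89834577368887
gauge [[465.9, -81.4, 8.0], [444.9, -156.0, 8.0]] [ 455.37074081 -118.72261247    8.        ] -105.7003327167008
mat [ 461.49039364 -122.33734002    1.        ]
```

>>> apply_moves([
  [40,-24.3,0,0,0,0,0],
  [40,-24.3,0,0,0,0,0],
  [40,-24.3,0,0,0,0,0],
  [40,-24.3,0,0,0,0,0],
  [40,-24.3,0,0,0,0,0],
  [40,-24.3,0,0,0,0,0],
  [40,-24.3,0,0,0,0,0],
  [40,-24.3,0,0,0,0,0],
  [40,-24.3,0,0,0,0,0],
  [40,-24.3,0,0,0,0,0],
  [40,-24.3,0,0,0,0,0],
  [40,-24.3,0,0,0,0,0],
  [40,-24.3,0,0,0,0,0],
  [40,-24.3,0,0,0,0,0],
  [40,-24.3,0,0,0,0,0],
  [38,-24.3,0,0,0,0,0],
])

```text
time: 2.1
tool_pos: [665.4, 98.6, 230.5]
tcp_rot: [-180.0, 0.1, 26.6]
ft_force: [0.4, -0.2, 0.1]
finger_gap: 85.5
grip_force: 0.0
```

>>> apply_moves([
  [0,0,10,0,0,-0.172,0],
  [0,0,10,0,0,-0.172,0],
  [0,0,10,0,0,-0.172,0],
  [0,0,10,0,0,-0.172,0],
  [0,0,0,0,0,-0.172,0],
  [0,0,0,0,0,-0.172,0],
  [0,0,0,0,0,-0.172,0],
  [0,0,0,0,0,-0.172,0],
  [0,0,0,0,0,-0.172,0],
  [0,0,0,0,0,-0.172,0],
  [0,0,0,0,0,-0.172,0],
  [0,0,0,0,0,-0.172,0],
  [0,0,0,0,0,0,0],
  [0,0,0,0,0,0,0],
])

```text
time: 3.85
tool_pos: [664.8, 97.2, 190.9]
tcp_rot: [-180.0, -0.0, 144.7]
ft_force: [0.6, -0.1, 0.2]
finger_gap: 85.4
grip_force: 0.0
```

>>> apply_moves([
  [0,0,30,0,0,0,0],
  [0,0,30,0,0,0,0],
  [0,0,30,0,0,0,0],
  [0,0,30,0,0,0,0.3],
  [0,0,26,0,0,0,0.5],
  [0,0,0,0,0,0,0.7],
  [0,0,0,0,0,0,1],
  [0,0,0,0,0,0,1],
  [0,0,0,0,0,0,1],
  [0,0,0,0,0,0,1],
  [0,0,0,0,0,0,1],
], force=20)

```text
time: 5.22
tool_pos: [665.6, 97.4, 46.3]
tcp_rot: [179.9, 0.1, 144.9]
ft_force: [-0.7, 1.9, 2.6]
finger_gap: 12.6
grip_force: 22.6
```

>>> apply_moves([
  [0.32,-8.24,0,0,0,0.0785,1],
  [0.32,-8.24,0,0,0,0.0785,1],
  [0.32,-8.24,0,0,0,0.0785,1],
  [0.32,-8.24,0,0,0,0.0785,1],
  [0.32,-8.24,0,0,0,0.0785,1],
  [0.32,-8.24,0,0,0,0.0785,1],
  [0.32,-8.24,0,0,0,0.0785,1],
  [0.32,-8.24,0,0,0,0.0785,1],
  [0.32,-8.24,0,0,0,0.0785,1],
  [0.32,-8.24,0,0,0,0.0785,1],
])

```text
time: 6.48
tool_pos: [597.4, 55.5, 46.3]
tcp_rot: [179.9, -0.1, 99.8]
ft_force: [-1.9, 8.7, 2.9]
finger_gap: 13.0
grip_force: 22.8
```

>>> apply_moves([
  [0.32,-8.24,0,0,0,0.0785,1],
  [0.32,-8.24,0,0,0,0.0785,1],
  [0.32,-8.24,0,0,0,0.0785,1],
  [0.32,-8.24,0,0,0,0.0785,1],
  [0.32,-8.24,0,0,0,0.0785,1],
  [0.32,-8.24,0,0,0,0.0785,1],
  [0.32,-8.24,0,0,0,0.0785,1],
  [0.32,-8.24,0,0,0,0.0785,1],
  [0.32,-8.24,0,0,0,0.0785,1],
  [0.32,-8.24,0,0,0,0.0785,1],
  [0,0,0,0,0,0,1],
  [0,0,0,0,0,0,1],
])

```text
time: 7.98
tool_pos: [520.6, 73.4, 46.3]
tcp_rot: [179.9, -0.3, 55.0]
ft_force: [7.1, 10.5, -5.2]
finger_gap: 12.6
grip_force: 22.1
```

>>> apply_moves([
  [0,0,0,0,0,0,0.5],
  [0,0,0,0,0,0,0.3],
  [0,0,0,0,0,0,0.2],
  [0,0,-30,0,0,0,0.2],
  [0,0,-50,0,0,0,0.2],
  [0,0,-60,0,0,0,0.2],
  [0,0,-60,0,0,0,0.2],
  [0,0,0,0,0,0,0.2],
  [0,0,0,0,0,0,0.2],
])

```text
time: 9.1
tool_pos: [518.7, 71.4, 245.2]
tcp_rot: [180.0, -0.0, 54.9]
ft_force: [0.3, -0.9, -1.2]
finger_gap: 68.2
grip_force: 0.0
```

```bash
python3 - <<'E'
from h import *
s=sensors.sense();print(s["tool_pos"],s["tcp_rot"])
cal=optics.get_calibration("wrist");print(np.round(cal["pose"],2).tolist())
import json;json.dump({k:np.array(v).tolist() for k,v in cal.items()},open("w1.json","w"))
a=save("wrist","pics/w1r.png"); cv2.imwrite("pics/w1.png",cv2.resize(a[:,:,::-1],(784,588)))
b=save("side","pics/sr.png"); 
E
```

```text
[518.69177445  71.35375294 245.16953261] [ 1.79982088e+02 -4.21649382e-03  5.49166274e+01]
[[0.82, -0.55, -0.15, 556.72], [-0.57, -0.79, -0.21, 124.59], [0.0, 0.26, -0.97, 389.45], [0.0, 0.0, 0.0, 1.0]]
```

View pics/w1.png

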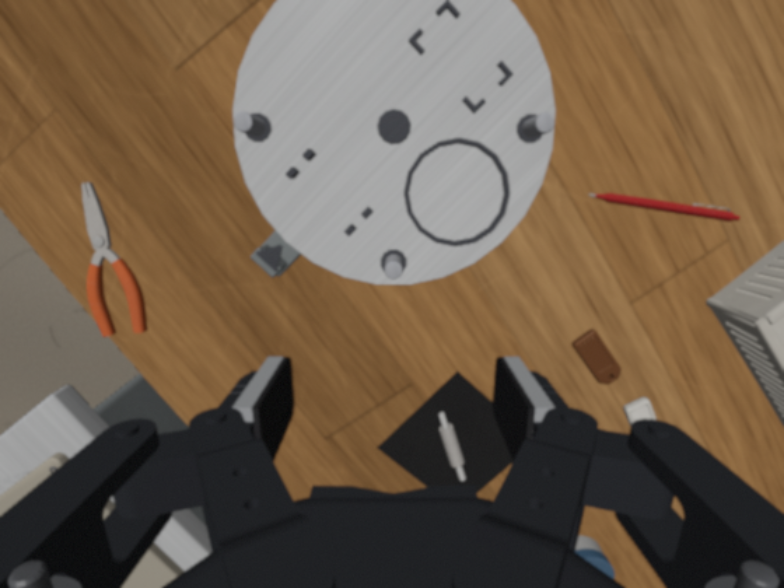

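The dial has turned and the gauge forks now stand at the pointer, at (301,164) and (358,221). The gauge ends are at (442,412) and (463,480).

```bash
python3 - <<'E'
from h import *;import json
cal=json.load(open("w1.json"))
f=lambda l,z:px2w("w",[(x/1.4,y/1.4) for x,y in l],z,cal)
hub=f([(394,126)],34)[0];print("hub",hub)
t=f([(244,121),(544,122),(394,269)],70);print("posts",t.round(1).tolist())
d=t[:2].mean(0);print("axis",d);q=t-d;print(np.degrees(np.arctan2(q[:,1],q[:,0])),np.hypot(q[:,0],q[:,1]))
k=f([(309,155),(293,173),(367,212),(350,230)],45);print("forks",k.round(1).tolist())
m=k.mean(0);print("nest",m,np.degrees(np.arctan2(*(m-hub)[1::-1])),np.hypot(*(m-hub)[:2]),"line",np.degrees(np.arctan2(*((k[0]+k[1]-k[2]-k[3])[1::-1]))))
g=f([(442,412),(463,480)],8);print("gauge",g.round(1).tolist(),g.mean(0),np.degrees(np.arctan2(*(g[0]-g[1])[1::-1])))
print("pointer",f([(277,253)],37))
E
```

```text
hub [581.6726306  158.46307071  34.        ]
posts [[496.2, 218.4, 70.0], [666.7, 98.0, 70.0], [521.3, 72.5, 70.0]]
axis [581.43422788 158.20662473  70.        ]
[ 144.7861683   -35.2138317  -125.03834982] [104.33562641 104.33562641 104.72449325]
forks [[516.3, 177.5, 45.0], [498.2, 174.1, 45.0], [527.2, 117.4, 45.0], [508.1, 113.8, 45.0]]
nest [512.48655941 145.71511175  45.        ] -169.55999653410143 70.35071359909355 line 99.81382846098052
gauge [[471.3, -81.2, 8.0], [445.7, -160.3, 8.0]] [ 458.53349463 -120.72980178    8.        ] 72.08476058124009
pointer [[447.01209578 133.03298646  37.        ]]
```

>>> apply_moves([
  [-38.3,11.8,0,0,0,0,0.2],
  [-38.3,11.8,0,0,0,0,0.2],
  [-38.3,11.8,0,0,0,0,0.2],
  [-38.3,11.8,0,0,0,0,0.2],
  [-38.3,11.8,0,0,0,0,0.2],
  [0,0,35,0,0,-0.11,0.3],
  [0,0,35,0,0,-0.11,0.4],
  [0,0,35,0,0,-0.11,0.5],
  [0,0,35,0,0,0,0.5],
  [0,0,35,0,0,0,0.5],
  [0,0,0,0,0,0,0.5],
  [0,0,0,0,0,0,0.5],
])

```text
time: 10.7
tool_pos: [457.0, -119.1, 70.7]
tcp_rot: [-180.0, -0.0, 73.8]
ft_force: [1.4, -0.3, -0.1]
finger_gap: 42.4
grip_force: 0.0
```

```bash
python3 - <<'E'
from h import *
s=sensors.sense();print(s["tool_pos"],s["tcp_rot"])
cal=optics.get_calibration("wrist")
import json;json.dump({k:np.array(v).tolist() for k,v in cal.items()},open("w2.json","w"))
a=save("wrist","pics/w2r.png"); cv2.imwrite("pics/w2.png",cv2.resize(a[:,:,::-1],(784,588)))
print(w2px("w",[[*s["tool_pos"][:2],8]],cal)*1.4)
E
```

```text
[ 456.95129312 -119.08900259   70.70414439] [-1.79972356e+02 -5.87394655e-04  7.38435937e+01]
[[391.96690977 317.27600599]]
```

View pics/w2.png

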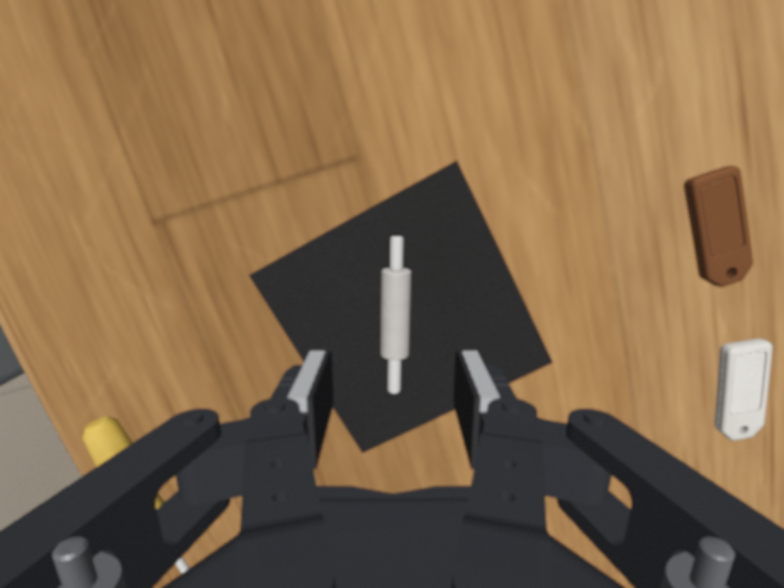

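The gauge lies centred and aligned under the tool: body (396,313), TCP projected at (392,317). Next I descend and grip.

>>> apply_moves([
  [1,1,25,0,0,0,0.5],
  [0,0,22,0,0,0,0.5],
  [0,0,14,0,0,0,0.5],
  [0,0,5,0,0,0,0.5],
  [0,0,0,0,0,0,0.7],
  [0,0,0,0,0,0,1],
  [0,0,0,0,0,0,1],
  [0,0,0,0,0,0,1],
  [0,0,0,0,0,0,1],
  [0,0,0,0,0,0,1],
], force=30)

```text
time: 12.0
tool_pos: [459.0, -118.7, 5.2]
tcp_rot: [179.9, 0.0, 73.8]
ft_force: [-2.1, -0.8, 6.0]
finger_gap: 12.2
grip_force: 29.9
```

>>> apply_moves([
  [0,0,-20,0,0,0,1],
  [0,0,-45,0,0,0,1],
  [0,0,-50,0,0,0,1],
  [44.75,-3.93,0,0,0,0,1],
  [44.75,-3.93,0,0,0,0,1],
  [44.75,-3.93,0,0,0,0,1],
  [44.75,-3.93,0,0,0,0,1],
  [44.75,-3.93,0,0,0,0,1],
  [44.75,-3.93,0,0,0,0,1],
  [0,0,0,0,0,-0.113,1],
  [0,0,0,0,0,-0.113,1],
  [0,0,15,0,0,-0.113,1],
  [0,0,15,0,0,-0.113,1],
  [0,0,10,0,0,0,1],
  [0,0,0,0,0,0,1],
])

```text
time: 13.88
tool_pos: [509.5, 145.9, 78.3]
tcp_rot: [-179.9, 0.0, 99.6]
ft_force: [0.8, 0.3, -0.4]
finger_gap: 12.5
grip_force: 29.5
```

```bash
python3 - <<'E'
from h import *
s=sensors.sense();print(s["tool_pos"],s["tcp_rot"])
cal=optics.get_calibration("wrist")
import json;json.dump({k:np.array(v).tolist() for k,v in cal.items()},open("w3.json","w"))
a=save("wrist","pics/w3r.png"); cv2.imwrite("pics/w3.png",cv2.resize(a[:,:,::-1],(784,588)))
E
```

```text
[509.46762756 145.8794103   78.32643305] [-1.79887080e+02  9.67156563e-06  9.95909538e+01]
```

View pics/w3.png

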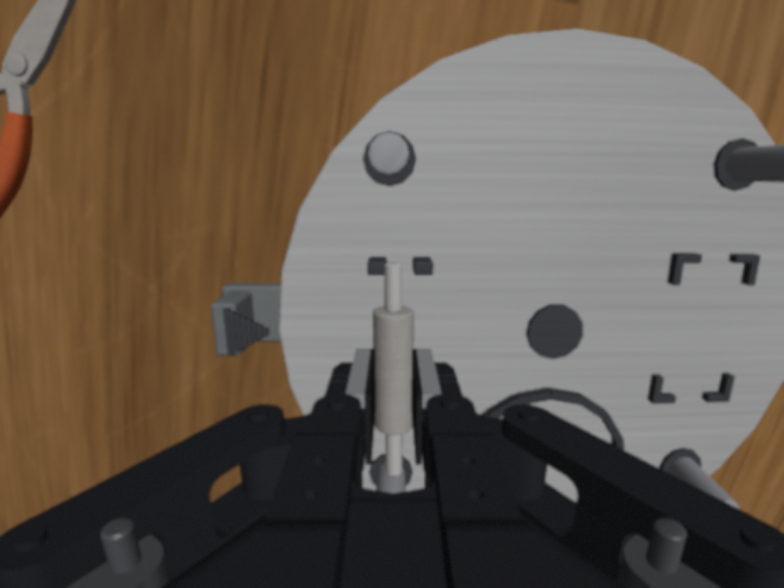

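The gauge is held over the nest. The visible fork pair sits at (377,265) and (423,265), with the gap centre at (400,265). The gauge tip is at (393,265) and its lower end at (395,470).

```bash
python3 - <<'E'
from h import *;import json
cal=json.load(open("w3.json"));s=sensors.sense()["tool_pos"]
f=lambda l,z:px2w("w",[(x/1.4,y/1.4) for x,y in l],z,cal)
k=f([(377,263),(424,263)],47);print("fork",k.round(1).tolist(),k.mean(0))
g=f([(393,265),(394.5,470)],81);print("gauge",g.round(1).tolist(),g.mean(0),np.degrees(np.arctan2(*(g[0]-g[1])[1::-1])))
b=f([(394,308),(393,432)],81);print("body",b.round(1).tolist(),b.mean(0))
print("hub",f([(555,330)],34),"post",f([(388,151)],70))
y=np.radians(99.6);T=np.array([[np.cos(y),np.sin(y)],[np.sin(y),-np.cos(y)]])
hub=f([(555,330)],34)[0]
e=lambda p:((np.array(p)-hub)[:2]@T).round(1)
print("tool-frame rel hub: fork",e(k.mean(0)),"gauge",e(g.mean(0)),"body",e(b.mean(0)),"tcp",e(s))
E
```

```text
fork [[497.8, 177.3, 47.0], [516.7, 180.5, 47.0]] [507.2076921  178.91367707  47.        ]
gauge [[503.3, 183.9, 81.0], [517.1, 106.2, 81.0]] [510.22434187 145.02348814  81.        ] 100.05116677324712
body [[506.1, 169.4, 81.0], [513.8, 122.4, 81.0]] [509.9597098  145.88786758  81.        ]
hub [[583.31343109 157.89372886  34.        ]] post [[495.5250072  219.75781735  70.        ]]
tool-frame rel hub: fork [ 33.4 -71.5] gauge [ -0.5 -74.2] body [  0.4 -74.3] tcp [  0.5 -74.3]
```

>>> apply_moves([
  [0,2.5,0,0,0,0,1],
  [0,0,12,0,0,0,1],
  [0,0,10,0,0,0,1],
  [0,0,6,0,0,0,1],
  [0,0,5,0,0,0,1],
  [0,0,4,0,0,0,1],
  [0,0,0,0,0,0,1],
])

```text
time: 14.8
tool_pos: [512.5, 146.5, 42.0]
tcp_rot: [-180.0, 0.0, 99.7]
ft_force: [-0.0, 0.1, -0.9]
finger_gap: 12.6
grip_force: 29.5
```

>>> apply_moves([
  [0,0,2,0,0,0,1],
  [0,0,1,0,0,0,1],
  [0,0,0,0,0,0,1],
])

```text
time: 15.18
tool_pos: [512.8, 146.5, 39.4]
tcp_rot: [180.0, -0.0, 99.7]
ft_force: [0.0, -0.3, -0.3]
finger_gap: 12.5
grip_force: 29.5
```

>>> apply_moves([
  [0,0,0.8,0,0,0,1],
  [0,0,0,0,0,0,1],
  [0,0,0,0,0,0,0.8],
  [0,0,0,0,0,0,0.7],
  [0,0,0,0,0,0,0.65],
  [0,0,0,0,0,0,0.65],
  [0,0,-10,0,0,0,0.65],
  [0,0,-30,0,0,0,0.65],
  [0,0,-50,0,0,0,0.65],
  [0,0,-50,0,0,0,0.65],
  [-20,0,0,0,0,0,0.65],
  [-20,0,0,0,0,0,0.65],
  [0,0,0,0,0,0,0.65],
])

```text
time: 16.8
tool_pos: [519.9, 106.2, 179.4]
tcp_rot: [179.9, 0.0, 99.6]
ft_force: [0.7, 0.4, 0.1]
finger_gap: 29.9
grip_force: 0.0
```

```bash
python3 - <<'E'
from h import *
cal=optics.get_calibration("wrist")
import json;json.dump({k:np.array(v).tolist() for k,v in cal.items()},open("w4.json","w"))
a=save("wrist","pics/w4r.png"); cv2.imwrite("pics/w4.png",cv2.resize(a[:,:,::-1],(784,588)))
E
```

```text
(no output)
```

View pics/w4.png

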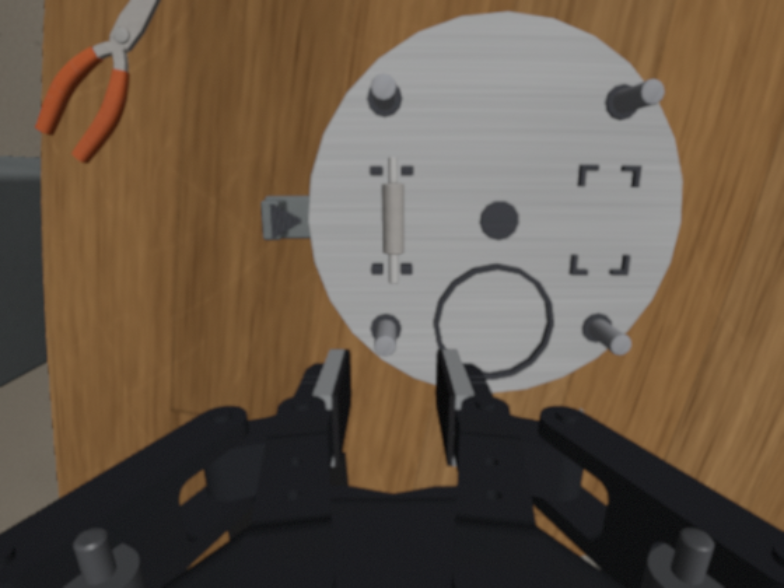

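The gauge lies between both fork pairs. Its axis is at column 393 and the gap centres are at about 391. The body's middle, at (393,219), lines up with the pointer (295,220) and the hub (499,220), so it is seated and the dial is clicked in.

```bash
python3 -c "
from bench import r
print(r.hand_in())"
```

```text
the job is handed in; nothing more can be done
None
```

The plug gauge from the mat now lies in its nest, clicked in at the pointer by the last camera view, and the job was handed in at about 17 s; no verdict came back.

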